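# Take a tray compartment's length with a steel tape and lock the reading

## Robot

A 6-joint arm with a two-finger parallel gripper is mounted at the origin on a cart in front of the work surface, level with it; the furniture and walls round the work are solid. World frame = base frame: x ahead of the robot, y to its left, z up, the work surface at z = 0. Lengths are in m, angles in rad, forces in N, time in s.
With the tool pointing down it reaches from about 0.375 to 0.975 m from the base axis. Payload 3.8 kg.
Tool frame: the origin (TCP) lies between the finger pads, 19 mm behind the fingertips; this is the grasp point; z points along the fingers, y is the line along which they close (so a half turn about z gives the same grasp; the last joint's range is limited). The gripper opens to 85 mm and grips with 20 to 120 N. Pads are 22 mm wide; open, the fingers measure 114 mm over their backs; the gripper's body (76 mm by 85 mm) begins 54 mm behind the grasp point. The pads swing forward as they close: fully open they stand 13 mm farther back than shut.
Start: joints at [-1.271, 0.264, 1.604, -0, 1.274, -0.037], TCP at [0.223, -0.637, 0.25] pointing down, gripper open.
Joint ranges: [-2.63, 2.63], [-0.94, 2.18], [0.31, 2.57], [-1.31, 4.45], [0, 2.66], [-2.55, 2.55]. Speed limits (rad/s): [2.57, 2.57, 3.14, 3.14, 3.14, 3.14].

## Interface

Orientations are given as a rotation vector (axis times angle).
In Python, from workcell import read_state, read_camera, calibration, finish_job gives the robot as it stands.
- The arm moves only by the tool step_arm, never from a script. Its argument "commands" is a list of rows, each an object of numbers: "fingers": the gripper's target within -1 to 1 (shut at 1, half-way at 0, fully open at -1); "dx", "dy", "dz": the shift along the tool's x, y, z in m; "roll": the turn about the tool's z in degrees. In form: [{"fingers": .., "dx": .., "dy": .., "dz": .., "roll": ..}, ...]. A call has 1 to 8 rows; each row is the pose to reach, as a shift and turn from the pose commanded when the call began, along the tool's axes at that moment; what a row does not reach only later rows make up. A row lasts 1/8 s, in which the tool goes at most 62.5 mm and 10.7 degrees, less where a joint would pass 70% of its speed; a pose out of reach is approached as far as the arm can. A call with a gripper value outside its range is refused whole. The fingers move at their own pace and stop on an object; "squeeze" is the grip in N (left out, the last holds). Time passes only in rows, so rows that repeat a pose let the fingers close. It gives the time, the measured TCP pose, the force, the opening and the grip force at its end, in the units of the state.
- read_state(): the state, without advancing time (a new reading comes with each control period).
- read_camera(name): name is "side" or "top"; returns (picture, depth): 384x512x3 uint8, blue, green, red; 384x512 float32, m along the optical axis (not along the pixel's ray), 0 where there is no reading.
- calibration(name): a dict with "intrinsics" (3x3 intrinsics, pixels), "world_to_cam" (4x4, takes a point from world to camera coordinates). Camera axes: x right, y up, looking along -z (the intrinsics and any distortion apply to the point x, -y, -z); pixel columns grow to the right and rows downward; lengths in m; the calibration is good to about 2 mm. A picture is of the moment at which its call begins. calibration takes no time and is no camera call.
- finish_job(): hands the job in; it is judged then, once.
The state is a dict: "time": time; "q": joint angles; "joint_vel": joint speeds; "joint_torque": joint torques, N m; "tool_pos": TCP position; "tcp_rot": TCP orientation; "wrist_force": force on the tool from outside, world axes, zero at the start; "torque": the same for the moment, N m; "width": opening from 0.0 (shut) to 1.0 (fully open); "grip_force": force on a finger pad.
Only numpy, scipy, OpenCV 4.12 (cv2) and the standard library are available. Lean on these libraries where they do the work, as an engineer would, in place of code of your own. Each camera call takes 0.05 s, during which the arm holds its last target. There are 200 camera calls.

## Task

Take the length of the empty compartment of the wooden specimen tray with the yellow steel tape: stand the tape gently in the tray with its end hook over the outside of the low front rail, back the case away square against its spring until its heel presses lightly against the plywood divider for a moment, put it down there and let go, then push the red lock key on top fully down so that the reading is kept. Leave the tape standing there, hooked, touching the divider and locked, and do not disturb anything else.

Things in the scene. Friction and masses are not known exactly. Their poses are not given: they have to be found in the camera images.
- tape: Loose steel tape measure, 0.6 kg, upright on a rubber sole. Yellow case 66 long, 34 wide (38 over black side grips, 14 to 44 mm up), 57 high, red key on top. Origin: centre of its underside; x towards mouth and hook, z up. Heel buffer at x=-35, mouth at x=36. Grip it across y with the TCP 40 to 45 mm above the underside. Put down and let go, the sole holds it against the blade's spring.
- tape_heel (a point): Middle of the black rubber heel buffer (26 x 26 mm), the rearmost face of the tape, yielding about 0.2 mm per newton: 35 mm behind the tape's origin, 24 mm above its underside.
- hook_lip (a point): Bottom edge, middle of the inner face, of the steel hook lip at the blade's end (lip 20 wide, 2 thick). It is 3 mm above the case's underside level; the blade's underside is 13.5 mm above it. Wound in, it is 60 mm ahead of the tape's origin, 24 mm ahead of the mouth. It moves with the blade.
- blade (a joint): How far the blade is drawn out, m: 0 wound in (24 mm showing), 0.15 at most. A spring pulls it in: 1.8 N at 0, 2.5 N at 0.15. It runs straight along the tape's x; the hook slides with it.
- lock_key (a joint): Red thumb key, 14 x 18 mm, standing out of the case top at the mouth end; m pushed down. 0 is up (blade free). It slides straight down, dragging with 5 N, stays where it is left, and its brake bites on the blade at 6 mm: press it with closed fingertips until the force rises to about 12 N.
- key_top (a point): Centre of the red key's top face: 24 mm ahead of the tape's origin, 70 mm above the underside when the key is up, 64 when down. The case top behind it is 57 mm up.
- tray: Wooden tray, fixed, 290 x 176 mm. Origin: centre of its underside, x towards the low front rail, z up. Floor top z=8; side and rear walls 8 thick, 36 high. Rail 8 thick, outer face x=145, top z=20. A 6 mm plywood divider, top z=48, is clipped across it parallel to the rail, its face 155 to 215 mm behind the rail's outer face: the place differs each time and is not measured. Bones lie behind it.
- rail_mid (a point): Middle of the rail's top outer edge: 145 mm along x from the tray's origin, 20 mm up.
- vial_red: Glass vial with red cap, 23 mm across, 58 high, standing loose at the back; origin under its centre. A bystander.
- vial_black: Glass vial with black cap, 23 mm across, 58 high, standing loose at the back; origin under its centre. A bystander.

How it is judged:
On the way, in this order (a step that is already met when the one before it is completed fails the run):
1. the hook lip has caught the outer face of the front rail and the blade is being drawn out (x of hook_lip in the frame of tray between 0.1415 and 0.151 m and z of hook_lip in the frame of tray below 0.0175 m and y of hook_lip in the frame of tray between -0.07 and 0.07 m and value of joint blade above 0.01 m and value of joint lock_key below 0.003 m), for 0.1 s.
2. still hooked and not yet locked, the heel is pressed against the divider (x of hook_lip in the frame of tray between 0.1415 and 0.151 m and z of hook_lip in the frame of tray below 0.0175 m and y of hook_lip in the frame of tray between -0.07 and 0.07 m and angle between the x axis of tape and the x axis of tray, either way round below 0.09 rad and contact force between tape and divider above 0.7 N and value of joint lock_key below 0.003 m), for 0.08 s.
3. with the heel at the divider and the hook on the rail, the lock key is fully down (x of hook_lip in the frame of tray between 0.1415 and 0.151 m and z of hook_lip in the frame of tray below 0.0175 m and y of hook_lip in the frame of tray between -0.07 and 0.07 m and angle between the x axis of tape and the x axis of tray, either way round below 0.09 rad and x of tape_heel in the frame of divider below 0.0035 m and value of joint lock_key above 0.0054 m), for 0.2 s.
At the end, for the whole second after the job is handed in: The tape stands upright and at rest on the tray floor, square to the rail within 5 degrees; its hook lip is outside the front rail, at its outer face (3.5 mm inwards, 6 mm outwards) and at least 2.5 mm below the rail's top; its heel is within 3.5 mm of the divider; the key is down by 5.4 mm or more (all of step 3 and x of tape_heel in the frame of divider above -0.002 m and angle between tape's own z axis and vertical below 0.06 rad and z of tape in the frame of tray between 0.006 and 0.0115 m and linear speed of tape below 0.01 m/s); the robot touches nothing.
It fails at once if the tape is pressed against the divider with more than 25 N (contact force between tape and divider above 25 N).
It fails at once if the hook or case loads the tray with more than 60 N (contact force between tape and tray above 60 N).
It fails at once if the robot pushes on the tray or the divider with more than 10 N (contact force between any of the arm, the fingers and tray above 10 N or contact force between any of the arm, the fingers and divider above 10 N).
It fails at once if a vial is shifted by more than 15 mm (distance of any of vial_red, vial_black from where it was at the start of the episode above 0.015 m).
It also fails if it takes over 58 s, if anything falls off the work surface, if the arm or the gripper's body presses on something with over 40 N, if the wrist force passes 120 N, or if a joint passes its speed limit or range.

## Working session

There is one attempt and no reset: what is moved stays moved. The work goes in short steps, Python scripts to look and compute and a tool call to move; the robot and the scene stay as the last step left them, time stands still between calls to the robot, and variables do not carry over. Pictures are saved under pics/ and viewed, at most 10 in all, crops included, and the job is handed in when it is done.

Besides the shell and the picture viewer there is one more tool, called after "Request:" in YAML: its name, and indented under it one key for each argument. step_arm: Moves the arm, as the interface text tells. Its arguments: {"type":"object","properties":{"commands":{"type":"array","items":{"type":"object","properties":{"fingers":{"type":"number"},"dx":{"type":"number"},"dy":{"type":"number"},"dz":{"type":"number"},"roll":{"type":"number"}}}},"squeeze":{"type":"number"}},"required":["commands"]}

```bash
mkdir -p pics; cat > h.py <<'E'
import numpy as np, cv2
from workcell import *
def cloud(name):
    im,d=read_camera(name); c=calibration(name); K=np.array(c["intrinsics"]); T=np.linalg.inv(np.array(c["world_to_cam"]))
    v,u=np.mgrid[:d.shape[0],:d.shape[1]]
    x=(u-K[0,2])/K[0,0]*d; y=(v-K[1,2])/K[1,1]*d
    P=np.stack([x,-y,-d],-1)@T[:3,:3].T+T[:3,3]
    P[d==0]=np.nan
    return im,P
def ray(name,uv,z):
    c=calibration(name); K=np.array(c["intrinsics"]); T=np.linalg.inv(np.array(c["world_to_cam"]))
    uv=np.atleast_2d(uv).astype(float)
    r=np.stack([(uv[:,0]-K[0,2])/K[0,0],-(uv[:,1]-K[1,2])/K[1,1],-np.ones(len(uv))],-1)@T[:3,:3].T
    o=T[:3,3]; return o+r*((z-o[2])/r[:,2])[:,None]
E
python3 - <<'E'
from h import *
for n in("top","side"):
    im,P=cloud(n); cv2.imwrite(f"pics/{n}0.png",im); np.save(f"{n}0.npy",P)
    c=calibration(n); print({k:np.round(v,3).tolist() if not isinstance(v,str) else v for k,v in c.items()})
s=read_state(); print(s)
E
```

```text
{'intrinsics': [[474.979, 0.0, 254.885], [0.0, 474.979, 193.438], [0.0, 0.0, 1.0]], 'world_to_cam': [[-0.006, -1.0, -0.016, 0.058], [0.994, -0.008, 0.112, -0.619], [-0.112, -0.015, 0.994, -1.449], [0.0, 0.0, 0.0, 1.0]]}
{'intrinsics': [[467.863, 0.0, 255.855], [0.0, 467.863, 199.147], [0.0, 0.0, 1.0]], 'world_to_cam': [[0.964, -0.267, 0.01, -0.569], [0.175, 0.661, 0.73, -0.2], [-0.202, -0.702, 0.683, -1.25], [0.0, 0.0, 0.0, 1.0]]}
{'time': 0.1, 'q': array([-1.27088723e+00,  2.64695530e-01,  1.60526320e+00,  4.55779638e-06,
        1.27374447e+00, -3.68714700e-02]), 'joint_vel': array([ 0.0019127 , -0.00053755, -0.00323122,  0.002171  ,  0.00093259,
        0.000396  ]), 'joint_torque': array([ 3.85642825e-04, -5.16708469e+01, -3.68589699e+01,  7.64939642e-06,
        6.34493743e-03, -1.47043551e-05]), 'tool_pos': array([ 0.22287998, -0.63645462,  0.24876066]), 'tcp_rot': array([-3.09509445e+00, -5.26164326e-01,  4.27691709e-04]), 'wrist_force': array([ 0.5898226 , -0.39560645, -0.27513698]), 'torque': array([-0.0337972 , -0.03651273, -0.04336089]), 'grip_force': 0.0, 'width': 0.9993035815521353}
```

View pics/top0.png

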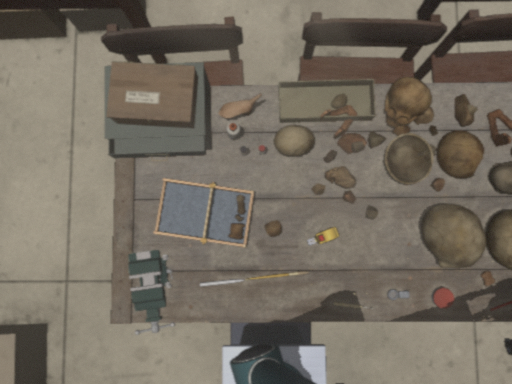

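View pics/side0.png

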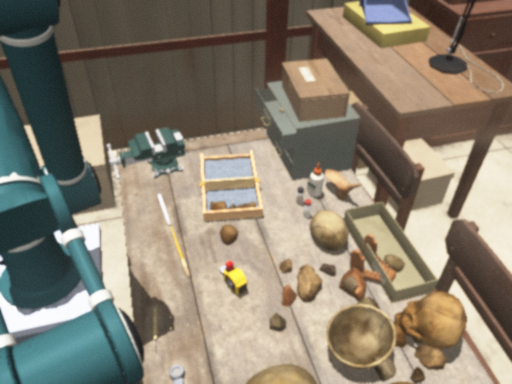

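The top view shows the tray at about (205,212), with its empty compartment on the left and the rail at the far left. The tape is at (323,237) with its hook to the left, and the vials are near (243,152) and (262,150). The side view agrees. Next I'll measure both.

```bash
python3 - <<'E'
from h import *
im=cv2.imread("pics/top0.png"); P=np.load("top0.npy")
a=cv2.resize(im[170:255,145:265],None,fx=5,fy=5,interpolation=cv2.INTER_CUBIC)
b=cv2.resize(im[222:252,300:346],None,fx=8,fy=8,interpolation=cv2.INTER_CUBIC)
c=np.zeros((a.shape[0]+0,600,3),np.uint8); c[:]=a
o=cv2.imread("pics/side0.png"); 
out=np.zeros((600,800,3),np.uint8); out[:425,:600]=a; out[425:425+170,:368]=b[:170]
s=cv2.resize(o[255:300,210:255],None,fx=4,fy=4); out[420:600,400:580]=s
cv2.imwrite("pics/crop0.png",out)
hsv=cv2.cvtColor(im,cv2.COLOR_BGR2HSV); h,sat,v=hsv[...,0],hsv[...,1],hsv[...,2]
reg=np.zeros(h.shape,bool); reg[222:252,300:346]=1
y=reg&(h>20)&(h<35)&(sat>150)&(v>110); r=reg&((h<8)|(h>172))&(sat>130)
for n,m in(("yellow",y),("red",r)):
    vv,uu=np.nonzero(m); p=P[m]; print(n,m.sum(),uu.mean(),vv.mean(),cv2.minAreaRect(np.stack([uu,vv],1).astype(np.float32)),np.nanmedian(p,0),np.nanpercentile(p[:,2],[5,95]))
# depth-based top region
reg2=reg&(P[...,2]>0.045); p=P[reg2]; print("hi",reg2.sum(),cv2.minAreaRect(p[:,:2].astype(np.float32)))
reg=np.zeros(h.shape,bool); reg[170:255,145:265]=1
w=reg&(P[...,2]>0.014)&(P[...,2]<.06)
for z0,z1 in((.028,.041),(.042,.055)):
    m=reg&(P[...,2]>z0)&(P[...,2]<z1);p=P[m];print(z0,m.sum(),np.nanmin(p,0),np.nanmax(p,0))
    print(cv2.minAreaRect(p[:,:2].astype(np.float32)))
m=reg&(h>95)&(h<125)&(sat>50); m=cv2.morphologyEx(m.astype(np.uint8),cv2.MORPH_OPEN,np.ones((3,3)))
cs,_=cv2.findContours(m,cv2.RETR_EXTERNAL,cv2.CHAIN_APPROX_NONE)
for c in cs:
    if cv2.contourArea(c)>200: print(cv2.contourArea(c),cv2.minAreaRect(c),cv2.boxPoints(cv2.minAreaRect(c)).round(1).tolist())
E
```

```text
yellow 0 nan nan ((0.0, 0.0), (0.0, 0.0), 0.0) [nan nan nan] nan
red 21 320.9047619047619 237.76190476190476 ((320.9000549316406, 237.80001831054688), (4.919349670410156, 3.5777084827423096), 63.43495178222656) [ 0.47831061 -0.14544212  0.06950344] [0.06440921 0.07314494]
hi 188 ((0.48757922649383545, -0.16612589359283447), (0.03502482548356056, 0.05972040817141533), 19.475711822509766)
0.028 792 [0.4559044  0.02565534 0.02803772] [0.67013146 0.37137999 0.04095703]
((0.5590066313743591, 0.18977181613445282), (0.33959221839904785, 0.19297386705875397), 80.31532287597656)
0.042 118 [0.46201946 0.06541394 0.04203084] [0.66601119 0.34365034 0.05303478]
((0.5608636140823364, 0.21211624145507812), (0.2857494056224823, 0.17825907468795776), 83.3185043334961)<stdin>:14: RuntimeWarning: Mean of empty slice.
  ret = ret.dtype.type(ret / rcount)
  return np.nanmean(a, axis, out=out, keepdims=keepdims)
  return np.nanmean(a, axis, out=out, keepdims=keepdims)
```

View pics/crop0.png

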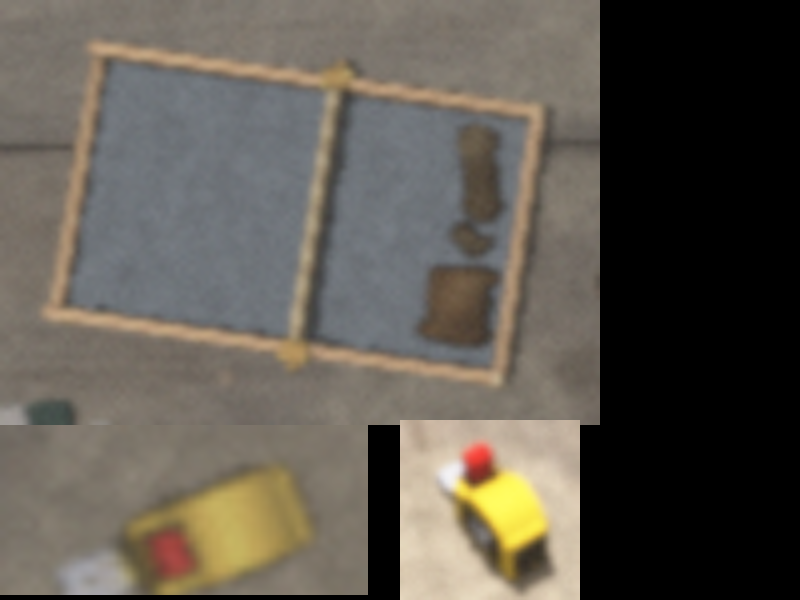

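The crop shows the rail's outer edge from (92,45) to (45,315) in crop pixels, and the divider from (340,80) to (293,350). The tape's key and hook point to the lower left. I'll refine these by fitting lines.

```bash
python3 - <<'E'
from h import *
im=cv2.imread("pics/top0.png")
C=lambda U,V:(np.array([U,V],float)+.5)/5-.5+np.array([145,170])
T=np.array([C(92,45),C(545,105),C(500,383),C(45,315)])
# refine: warm wood vs. table: R-B
g=cv2.GaussianBlur(im[...,2].astype(np.float32)-im[...,0],(0,0),.6)
def edge(p,q,n,w=3,sgn=1):
    # half-height crossing of wood stripe on the outer side n (unit), fitted line
    out=[]
    for t in np.linspace(.12,.88,40):
        c=p+(q-p)*t; s=np.arange(-4,4.01,.1); xy=c+s[:,None]*n
        f=cv2.remap(g,xy[:,0].astype(np.float32)[None],xy[:,1].astype(np.float32)[None],cv2.INTER_LINEAR)[0]
        k=f.argmax(); 
        if f[k]-f[-1]<15: continue
        half=(f[k]+f[-1])/2; j=k
        while j<len(f)-1 and f[j]>half: j+=1
        out.append(np.r_[c+s[j]*n,c+s[k]*n])
    out=np.array(out,np.float32)
    return cv2.fitLine(out[:,:2],cv2.DIST_HUBER,0,.01,.01).ravel(),len(out)
def world(L,z): 
    a=ray("top",np.array([L[2:]-20*L[:2],L[2:]+20*L[:2]]),z); return a[:,:2]
cen=T.mean(0); W={}
for nm,i,j,z in(("back_far",0,1,.036),("rear",1,2,.036),("near",2,3,.036),("rail",3,0,.020)):
    p,q=T[i],T[j]; n=np.array([(q-p)[1],-(q-p)[0]]);n/=np.linalg.norm(n); 
    if n@(p-cen)<0:n=-n
    L,k=edge(p,q,n); w=world(L,z); W[nm]=w; d=w[1]-w[0]; print(nm,k,w.round(4).tolist(),np.degrees(np.arctan2(d[1],d[0])).round(2))
p,q=C(338,95),C(295,335); n=np.array([(q-p)[1],-(q-p)[0]]);n/=np.linalg.norm(n)
if n[0]>0:n=-n
L,k=edge(p,q,n); w=world(L,.048); W["div"]=w; d=w[1]-w[0]; print("div",k,w.round(4).tolist(),np.degrees(np.arctan2(d[1],d[0])).round(2))
def dist(w,pt): 
    d=w[1]-w[0]; d/=np.linalg.norm(d); r=pt-w[0]; return abs(d[0]*r[1]-d[1]*r[0])
m=lambda k:W[k].mean(0)
print("rail-rear",dist(W["rail"],m("rear")),"width",dist(W["near"],m("back_far")),"rail-div",dist(W["rail"],m("div")))
# tape
for nm,box in(("top",(222,252,300,346)),("side",(255,300,210,255))):
    I=cv2.imread(f"pics/{nm}0.png"); r=np.zeros(I.shape[:2],bool); r[box[0]:box[1],box[2]:box[3]]=1
    hv=cv2.cvtColor(I,cv2.COLOR_BGR2HSV).astype(int); h,s,v=hv[...,0],hv[...,1],hv[...,2]
    yl=r&(h>14)&(h<36)&(s>140)&(v>90); rd=r&((h<8)|(h>172))&(s>130)
    for q,mm,z in(("yellow",yl,.057),("key",rd,.0685)):
        vv,uu=np.nonzero(mm); print(nm,q,mm.sum(),ray(nm,[uu.mean(),vv.mean()],z)[0].round(4))
    if nm=="top":
        vv,uu=np.nonzero(yl|rd); w=ray(nm,np.stack([uu,vv],1),.055)[:,:2].astype(np.float32); print(cv2.minAreaRect(w)); print(cv2.boxPoints(cv2.minAreaRect(w)).round(4).tolist())
        c=w.mean(0); u,sv,vt=np.linalg.svd(w-c); print("centroid",c,"axis",vt[0],np.degrees(np.arctan2(vt[0,1],vt[0,0])),sv/np.sqrt(len(w))*np.sqrt(12))
E
```

```text
back_far 40 [[0.6588, 0.2556], [0.6396, 0.1312]] -98.79
rear 40 [[0.4795, 0.0791], [0.6023, 0.0601]] -8.82
near 40 [[0.4836, 0.2848], [0.4646, 0.1621]] -98.81
rail 40 [[0.5224, 0.3685], [0.6472, 0.3492]] -8.8
div 40 [[0.4967, 0.2151], [0.6188, 0.1961]] -8.84
rail-rear 0.2925227764746261 width 0.1776445351483873 rail-div 0.15554723213582408
top yellow 0 [nan nan nan]
top key 21 [ 0.479  -0.1455  0.0685]
((0.47916632890701294, -0.14709104597568512), (0.01485652755945921, 0.010929773561656475), 25.547687530517578)
[[0.4700999855995178, -0.1454000025987625], [0.4747999906539917, -0.15520000457763672], [0.48820000886917114, -0.14880000054836273], [0.48350000381469727, -0.13899999856948853]]
centroid [ 0.47926497 -0.14711401] axis [-0.92880404 -0.3705713 ] -158.24913 [0.01564176 0.01188661]
side yellow 297 [ 0.4847 -0.19    0.057 ]
side key 47 [ 0.4767 -0.154   0.0685]<stdin>:40: RuntimeWarning: Mean of empty slice.
  ret = ret.dtype.type(ret / rcount)
```

```bash
python3 - <<'E'
from h import *
I=cv2.imread("pics/top0.png"); P=np.load("top0.npy")
hv=cv2.cvtColor(I,cv2.COLOR_BGR2HSV).astype(int); print(hv[235,326:332].tolist(), hv[245,330].tolist(), hv[241,310].tolist())
s=hv[...,1]; r=np.zeros(s.shape,bool); r[222:252,300:346]=1
m=r&(s>105); print(m.sum()); vv,uu=np.nonzero(m); 
for z in (.057,):
    w=ray("top",np.stack([uu,vv],1),z)[:,:2].astype(np.float32); R=cv2.minAreaRect(w); print(R,cv2.boxPoints(R).round(4).tolist())
    c=w.mean(0); u,sv,vt=np.linalg.svd(w-c,full_matrices=False); print(c,np.degrees(np.arctan2(vt[0,1],vt[0,0])),sv/np.sqrt(len(w))*np.sqrt(12))
m2=r&(P[...,2]>.012)&(P[...,2]<.04); print(P[m2][:40].round(3).tolist())
# hook: bright low-saturation
m3=r&(s<60)&(hv[...,2]>130); vv,uu=np.nonzero(m3); print(m3.sum(),ray("top",[uu.mean(),vv.mean()],.016).round(4))
E
```

```text
[[22, 135, 193], [23, 133, 195], [24, 130, 196], [24, 129, 196], [24, 131, 193], [23, 136, 188]] [18, 39, 130] [10, 5, 155]
227
((0.4873639941215515, -0.16604024171829224), (0.03364706039428711, 0.06443287432193756), 23.40874481201172) [[0.45910000801086426, -0.14319999516010284], [0.4846999943256378, -0.20229999721050262], [0.5156000256538391, -0.18889999389648438], [0.49000000953674316, -0.1298000067472458]]
[ 0.4874585  -0.16563074] -70.35674 [0.06312053 0.03238576]
[[0.512, -0.178, 0.038], [0.512, -0.181, 0.039], [0.51, -0.17, 0.029], [0.509, -0.175, 0.036], [0.509, -0.187, 0.04], [0.506, -0.165, 0.039], [0.506, -0.193, 0.038], [0.506, -0.198, 0.029], [0.504, -0.154, 0.031], [0.503, -0.156, 0.04], [0.503, -0.19, 0.039], [0.503, -0.196, 0.04], [0.5, -0.147, 0.039], [0.5, -0.2, 0.033], [0.497, -0.144, 0.033], [0.497, -0.2, 0.035], [0.495, -0.137, 0.012], [0.494, -0.137, 0.04], [0.494, -0.141, 0.038], [0.494, -0.143, 0.04], [0.494, -0.153, 0.04], [0.494, -0.203, 0.034], [0.492, -0.133, 0.021], [0.491, -0.141, 0.038], [0.491, -0.202, 0.035], [0.488, -0.133, 0.025], [0.488, -0.199, 0.037], [0.486, -0.13, 0.016], [0.486, -0.133, 0.019], [0.485, -0.199, 0.037], [0.485, -0.202, 0.039], [0.482, -0.127, 0.019], [0.482, -0.133, 0.021], [0.482, -0.135, 0.032], [0.48, -0.121, 0.012], [0.479, -0.124, 0.019], [0.479, -0.127, 0.014], [0.479, -0.133, 0.024], [0.479, -0.135, 0.028], [0.479, -0.137, 0.039]]
213 [[ 0.4752 -0.1503  0.016 ]]
```

Request:
step_arm:
  commands:
    - {"fingers":-1,"dx":0.04,"dy":-0.035,"dz":0.01,"roll":-9}
    - {"fingers":-1,"dx":0.08,"dy":-0.07,"dz":0.02,"roll":-18}
    - {"fingers":-1,"dx":0.12,"dy":-0.105,"dz":0.03,"roll":-27}
    - {"fingers":-1,"dx":0.16,"dy":-0.14,"dz":0.04,"roll":-36}
    - {"fingers":-1,"dx":0.2,"dy":-0.175,"dz":0.05,"roll":-45}
    - {"fingers":-1,"dx":0.24,"dy":-0.21,"dz":0.06,"roll":-54}
    - {"fingers":-1,"dx":0.28,"dy":-0.245,"dz":0.07,"roll":-63}
    - {"fingers":-1,"dx":0.32,"dy":-0.28,"dz":0.08,"roll":-72}

```text
time: 1.1
tool_pos: [0.4329, -0.2653, 0.1694]
tcp_rot: [-2.19, -2.252, 0.0]
wrist_force: [1.0, 0.3, 0.6]
width: 1.0
grip_force: 0.0
```

```bash
cat >> h.py <<'E'
def yaw():
    s=read_state(); return s, 2*np.arctan2(s["tcp_rot"][1],s["tcp_rot"][0])
def rel(target,yawdeg):
    s,a=yaw(); p=s["tool_pos"]; d=np.array(target)-p; x=np.array([np.cos(a),np.sin(a)]); y=np.array([np.sin(a),-np.cos(a)])
    r=-(yawdeg-np.degrees(a)); r=(r+180)%360-180
    print("t",round(s["time"],2),"tcp",p.round(4),"yaw",np.degrees(a).round(2),"F",s["wrist_force"].round(2),"w",round(float(s["width"]),3),"grip",round(float(s["grip_force"]),1),"| dx %.4f dy %.4f dz %.4f roll %.2f"%(d[:2]@x,d[:2]@y,-d[2],r),"rv",s["tcp_rot"].round(3))
E
python3 -c "
from h import *
rel([.4875,-.166,.14],111.5)"
```

```text
t 1.1 tcp [ 0.4329 -0.2653  0.1694] yaw -268.42 F [1.03 0.28 0.64] w 1.0 grip 0.0 | dx 0.0978 dy 0.0573 dz 0.0294 roll -19.92 rv [-2.19  -2.252  0.   ]
```

Request:
step_arm:
  commands:
    - {"fingers":-1,"dx":0.05,"dy":0.028,"dz":0.015,"roll":-10}
    - {"fingers":-1,"dx":0.098,"dy":0.057,"dz":0.03,"roll":-19.8}
    - {"fingers":-1,"dx":0.098,"dy":0.057,"dz":0.06,"roll":-19.8}
    - {"fingers":-1,"dx":0.098,"dy":0.057,"dz":0.09,"roll":-19.8}
    - {"fingers":-1,"dx":0.098,"dy":0.057,"dz":0.1,"roll":-19.8}
    - {"fingers":-1,"dx":0.098,"dy":0.057,"dz":0.1,"roll":-19.8}

```text
time: 1.85
tool_pos: [0.4866, -0.1677, 0.0693]
tcp_rot: [-1.777, -2.589, 0.001]
wrist_force: [0.2, 0.6, 0.1]
width: 1.004
grip_force: 0.0
```

```bash
python3 -c "
from h import *
rel([.4875,-.166,.042],111.5)
im,P=cloud('side'); cv2.imwrite('pics/s1.png',cv2.resize(im[180:330,140:340],None,fx=4,fy=4))"
```

```text
t 1.85 tcp [ 0.4866 -0.1677  0.0693] yaw -248.92 F [0.18 0.63 0.05] w 1.004 grip 0.0 | dx 0.0012 dy 0.0014 dz 0.0273 roll -0.42 rv [-1.777e+00 -2.589e+00  1.000e-03]
```

View pics/s1.png

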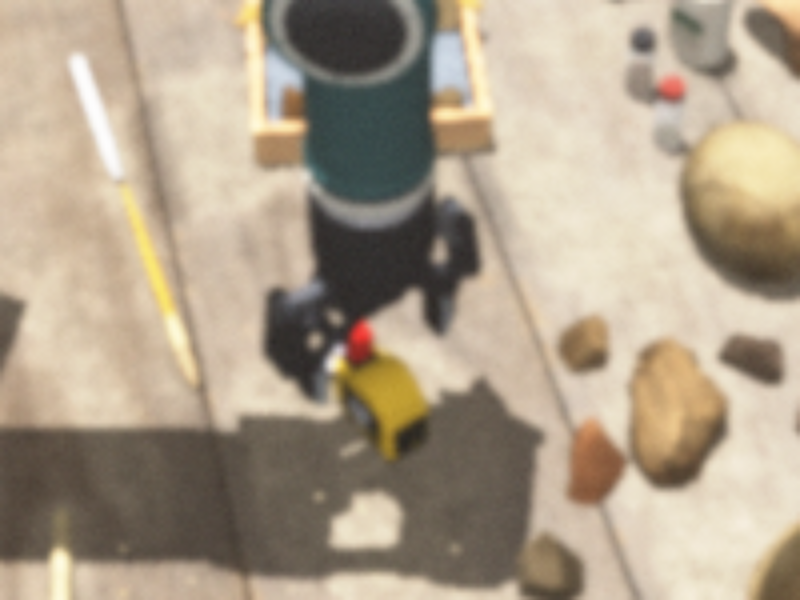

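The fingers straddle the tape, at about (295,340) and (440,280) in the crop, with the tape at (385,400).

Request:
step_arm:
  commands:
    - {"fingers":-1,"dx":0.001,"dy":0.001,"dz":0.014,"roll":-0.4}
    - {"fingers":-1,"dx":0.001,"dy":0.001,"dz":0.026,"roll":-0.4}
    - {"fingers":-0.2,"dx":0.001,"dy":0.001,"dz":0.026,"roll":-0.4}
    - {"fingers":0.2,"dx":0.001,"dy":0.001,"dz":0.026,"roll":-0.4}
    - {"fingers":0.6,"dx":0.001,"dy":0.001,"dz":0.026,"roll":-0.4}
    - {"fingers":1,"dx":0.001,"dy":0.001,"dz":0.026,"roll":-0.4}
    - {"fingers":1,"dx":0.001,"dy":0.001,"dz":0.026,"roll":-0.4}
    - {"fingers":1,"dx":0.001,"dy":0.001,"dz":0.026,"roll":-0.4}
  squeeze: 45

```text
time: 2.9
tool_pos: [0.488, -0.1667, 0.0445]
tcp_rot: [1.768, 2.597, -0.0]
wrist_force: [-3.8, -2.3, 6.4]
width: 0.433
grip_force: 46.7
```

```bash
python3 -c "
from h import *
rel([.4875,-.166,.042],111.5)"
```

```text
t 2.9 tcp [ 0.488  -0.1667  0.0445] yaw 111.5 F [-3.77 -2.34  6.41] w 0.433 grip 46.7 | dx 0.0009 dy -0.0002 dz 0.0025 roll 0.00 rv [ 1.768  2.597 -0.   ]
```

```bash
cat >> h.py <<'E'
A=np.radians(81.19); U=np.array([np.cos(A),np.sin(A)]); V=np.array([-np.sin(A),np.cos(A)])
def _w(*a): return np.array(a)
rail=_w(.5848,.35885)@U; rear=_w(.5409,.0696)@U; far=_w(.6492,.1934)@V; near=_w(.4741,.22345)@V
div=_w(.55775,.2056)@U
OX=(rail+rear)/2; OY=(far+near)/2   # tray origin in (U,V)
def tray(p): return np.array([p[:2]@U-OX,p[:2]@V-OY])
def totray(x,y): return (x+OX)*U+(y+OY)*V
E
python3 -c "
from h import *
print('rail',rail-OX,'div',div-OX,'origin',totray(0,0),'railmid',totray(.145,0), 'widths',rail-rear,far-near)
p=totray(.091,0);print(p);rel([*p,.13],81.2)"
```

```text
rail 0.14628049080422573 div -0.009304346756418225 origin [0.56255599 0.21427057] railmid [0.58476394 0.35755981] widths 0.29256098160845145 -0.1776365188851251
[0.57649339 0.30419692]
t 2.9 tcp [ 0.488  -0.1667  0.0445] yaw 111.5 F [-3.77 -2.34  6.41] w 0.433 grip 46.7 | dx 0.4057 dy 0.2550 dz -0.0855 roll 30.30 rv [ 1.768  2.597 -0.   ]
```

Request:
step_arm:
  commands:
    - {"fingers":1,"dz":-0.02}
    - {"fingers":1,"dz":-0.05}
    - {"fingers":1,"dz":-0.085}
    - {"fingers":1,"dz":-0.085}
    - {"fingers":1,"dz":-0.085}

```text
invalid input
```

Request:
step_arm:
  commands:
    - {"fingers":1,"dx":0,"dy":0,"dz":-0.02,"roll":0}
    - {"fingers":1,"dx":0,"dy":0,"dz":-0.06,"roll":0}
    - {"fingers":1,"dx":0.04,"dy":0.025,"dz":-0.086,"roll":3}
    - {"fingers":1,"dx":0.085,"dy":0.054,"dz":-0.086,"roll":7}
    - {"fingers":1,"dx":0.13,"dy":0.082,"dz":-0.086,"roll":11}
    - {"fingers":1,"dx":0.175,"dy":0.11,"dz":-0.086,"roll":15}
    - {"fingers":1,"dx":0.22,"dy":0.138,"dz":-0.086,"roll":19}
    - {"fingers":1,"dx":0.265,"dy":0.166,"dz":-0.086,"roll":23}

```text
time: 3.9
tool_pos: [0.5439, 0.1426, 0.128]
tcp_rot: [-2.252, -2.189, 0.003]
wrist_force: [1.3, -1.0, -6.1]
width: 0.43
grip_force: 47.7
```

```bash
python3 -c "
from h import *
p=totray(.091,0);rel([*p,.13],81.2)"
```

```text
t 3.9 tcp [0.5439 0.1426 0.128 ] yaw -271.63 F [ 1.28 -1.01 -6.13] w 0.43 grip 47.7 | dx 0.1625 dy 0.0280 dz -0.0020 roll 7.17 rv [-2.252 -2.189  0.003]
```

Request:
step_arm:
  commands:
    - {"fingers":1,"dx":0.045,"dy":0.008,"dz":-0.002,"roll":2}
    - {"fingers":1,"dx":0.09,"dy":0.016,"dz":-0.002,"roll":4}
    - {"fingers":1,"dx":0.13,"dy":0.023,"dz":-0.002,"roll":6}
    - {"fingers":1,"dx":0.152,"dy":0.028,"dz":-0.002,"roll":7.2}
    - {"fingers":1,"dx":0.158,"dy":0.028,"dz":-0.002,"roll":7.2}
    - {"fingers":1,"dx":0.158,"dy":0.028,"dz":-0.002,"roll":7.2}

```text
time: 4.65
tool_pos: [0.5761, 0.2977, 0.1302]
tcp_rot: [-2.382, -2.047, 0.005]
wrist_force: [-0.0, -0.9, -7.7]
width: 0.428
grip_force: 47.8
```

```bash
python3 -c "
from h import *
p=totray(.091,0);rel([*p,.058],81.2)
o=np.zeros((600,800,3),np.uint8)
im,P=cloud('side'); np.save('s2.npy',P); cv2.imwrite('pics/s2raw.png',im)
o[:,:400]=cv2.resize(im[130:230,190:257][:100,:67],(400,600),interpolation=cv2.INTER_CUBIC)
im,P=cloud('top'); np.save('t2.npy',P); cv2.imwrite('pics/t2raw.png',im)
o[:600,400:]=cv2.resize(im[170:260,140:200],(400,600),interpolation=cv2.INTER_CUBIC)
cv2.imwrite('pics/c2.png',o)"
```

```text
t 4.65 tcp [0.5761 0.2977 0.1302] yaw -278.65 F [-0.01 -0.94 -7.66] w 0.428 grip 47.8 | dx 0.0065 dy -0.0006 dz 0.0722 roll 0.15 rv [-2.382 -2.047  0.005]
```

View pics/c2.png

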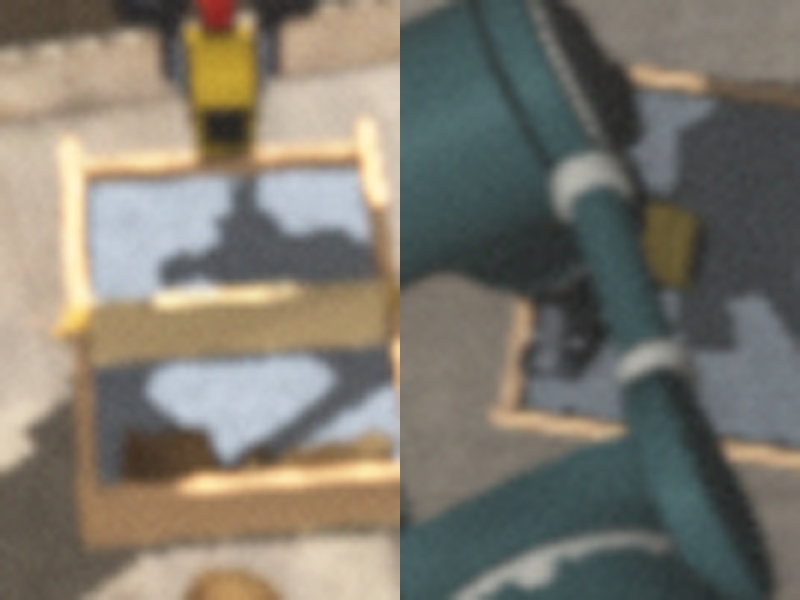

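The tape hangs level in the grip above the tray in both views. The case's rear edge is at about (700,245) in the top crop, and the hook is hidden. I'll use that edge to check the tape's offset from the TCP.

```bash
python3 -c "
from h import *
s,a=yaw(); print('tcp tray',tray(s['tool_pos']))
I=cv2.imread('pics/t2raw.png'); hv=cv2.cvtColor(I,cv2.COLOR_BGR2HSV).astype(int)
r=np.zeros(I.shape[:2],bool); r[195:220,172:192]=1
m=r&(hv[...,1]>105)&(hv[...,0]>14)&(hv[...,0]<36); print(m.sum())
vv,uu=np.nonzero(m)
print('rows: right edge',[(v,uu[vv==v].max()) for v in np.unique(vv)])
for z in(.1427,.135): 
    w=ray('top',np.stack([uu+.5,vv],1),z); t=np.array([tray(p) for p in w]); print(z,np.percentile(t[:,0],[2,5]),np.percentile(t[:,1],[1,99]))
    # per-row edge
    e=[uu[vv==v].max()+.5 for v in np.unique(vv)[3:-3]]; 
    w=ray('top',np.stack([e,np.unique(vv)[3:-3]],1),z); print(np.median([tray(p)[0] for p in w]))
P=np.load('t2.npy'); print(np.nanmedian(P[m][:,2]))
"
```

```text
tcp tray [ 0.08383307 -0.0011921 ]
58
rows: right edge [(np.int64(201), np.int64(179)), (np.int64(202), np.int64(182)), (np.int64(203), np.int64(183)), (np.int64(204), np.int64(183)), (np.int64(205), np.int64(183)), (np.int64(206), np.int64(183)), (np.int64(207), np.int64(182)), (np.int64(208), np.int64(182)), (np.int64(209), np.int64(182)), (np.int64(210), np.int64(181)), (np.int64(211), np.int64(181))]
0.1427 [0.04570661 0.04651905] [-0.01490564  0.01327436]
0.04611511315799477
0.135 [0.0470823  0.04789932] [-0.01544065  0.01289809]
0.047493103433425055
0.1308886445500651
```

Request:
step_arm:
  commands:
    - {"fingers":1,"dx":0.005,"dy":-0.001,"dz":0.01,"roll":0.1}
    - {"fingers":1,"dx":0.01,"dy":-0.001,"dz":0.025,"roll":0.1}
    - {"fingers":1,"dx":0.01,"dy":-0.001,"dz":0.04,"roll":0.1}
    - {"fingers":1,"dx":0.01,"dy":-0.001,"dz":0.05,"roll":0.1}
    - {"fingers":1,"dx":0.01,"dy":-0.001,"dz":0.058,"roll":0.1}
    - {"fingers":1,"dx":0.01,"dy":-0.001,"dz":0.064,"roll":0.1}
    - {"fingers":1,"dx":0.01,"dy":-0.001,"dz":0.068,"roll":0.1}
    - {"fingers":1,"dx":0.01,"dy":-0.001,"dz":0.068,"roll":0.1}

```text
time: 5.75
tool_pos: [0.5778, 0.3081, 0.0639]
tcp_rot: [-2.385, -2.044, 0.0]
wrist_force: [-0.2, 0.4, -6.4]
width: 0.435
grip_force: 47.7
```

```bash
python3 -c "
from h import *
s,a=yaw(); print('tcp tray',tray(s['tool_pos']))
p=totray(.0935,0);rel([*p,.0525],81.2)
im,P=cloud('side'); cv2.imwrite('pics/s3.png',cv2.resize(im[130:230,190:270],(640,600),interpolation=cv2.INTER_CUBIC))
"
```

```text
tcp tray [ 0.09507584 -0.00071786]
t 5.75 tcp [0.5778 0.3081 0.0639] yaw -278.8 F [-0.18  0.36 -6.41] w 0.435 grip 47.7 | dx -0.0016 dy -0.0007 dz 0.0114 roll -0.00 rv [-2.385 -2.044  0.   ]
```

View pics/s3.png

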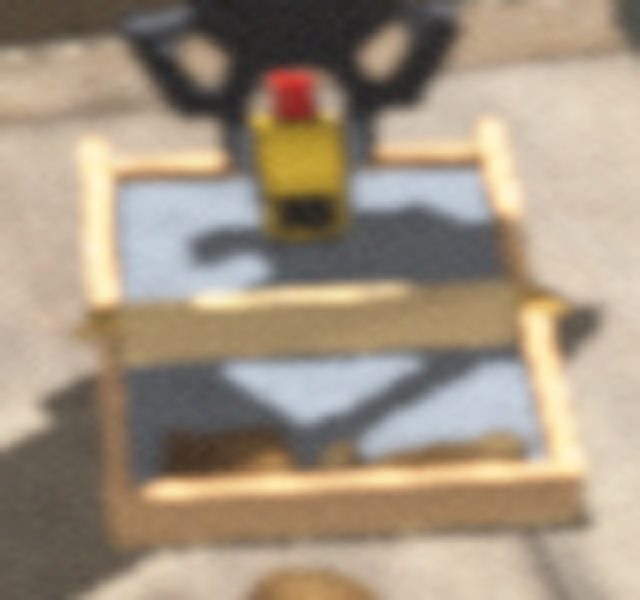

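The tape hovers over the compartment. Its black heel buffer is at about (306,212) in the crop, clear of the divider. I'll check its x position from that.

```bash
python3 -c "
from h import *
print(tray(ray('side',[227.8,164.9],.0434)[0]))
# consistency of side camera: rear wall top outer edge & divider top edge mid
for n,uv,z in(('div top rear edge',(190+320/8-.5,130+312/6-.5),.048),('rear wall outer top',(190+365/8,130+488/6),.036)): print(n,tray(ray('side',uv,z)[0]))
"
```

```text
[0.05833129 0.00077462]
div top rear edge [-0.02992103  0.00176048]
rear wall outer top [-0.15182133 -0.0067839 ]
```

Request:
step_arm:
  commands:
    - {"fingers":1,"dx":-0.002,"dy":0,"dz":0.003,"roll":0}
    - {"fingers":1,"dx":-0.002,"dy":0,"dz":0.006,"roll":0}
    - {"fingers":1,"dx":-0.002,"dy":0,"dz":0.0085,"roll":0}
    - {"fingers":1,"dx":-0.002,"dy":0,"dz":0.01,"roll":0}
    - {"fingers":1,"dx":-0.002,"dy":0,"dz":0.01,"roll":0}

```text
time: 6.42
tool_pos: [0.5774, 0.3061, 0.0537]
tcp_rot: [-2.385, -2.044, 0.001]
wrist_force: [0.2, -0.5, -6.4]
width: 0.43
grip_force: 47.7
```

```bash
python3 -c "
from h import *
s,a=yaw(); print('tcp tray',tray(s['tool_pos']))
p=totray(.093,0);rel([*p,.0525],81.2)"
```

```text
tcp tray [ 0.09304248 -0.00064756]
t 6.42 tcp [0.5774 0.3061 0.0537] yaw -278.8 F [ 0.18 -0.47 -6.43] w 0.43 grip 47.7 | dx -0.0000 dy -0.0006 dz 0.0012 roll -0.00 rv [-2.385e+00 -2.044e+00  1.000e-03]
```

Request:
step_arm:
  commands:
    - {"fingers":1,"dx":-0.006,"dy":0,"dz":0.0005,"roll":0}
    - {"fingers":1,"dx":-0.012,"dy":0,"dz":0.0005,"roll":0}
    - {"fingers":1,"dx":-0.018,"dy":0,"dz":0.0005,"roll":0}
    - {"fingers":1,"dx":-0.024,"dy":0,"dz":0.0005,"roll":0}
    - {"fingers":1,"dx":-0.03,"dy":0,"dz":0.0005,"roll":0}
    - {"fingers":1,"dx":-0.03,"dy":0,"dz":0.0005,"roll":0}

```text
time: 7.18
tool_pos: [0.573, 0.276, 0.0536]
tcp_rot: [-2.386, -2.044, -0.0]
wrist_force: [-0.0, 2.4, -5.5]
width: 0.435
grip_force: 47.8
```

```bash
python3 -c "
from h import *
s,a=yaw(); print('tcp tray',tray(s['tool_pos']),'F tray',s['wrist_force'][:2]@U,s['wrist_force'][:2]@V)
p=totray(.036,0);rel([*p,.0525],81.2)
im,P=cloud('side'); cv2.imwrite('pics/s4.png',cv2.resize(im[130:230,190:270],(640,600),interpolation=cv2.INTER_CUBIC))
im,P=cloud('top'); cv2.imwrite('pics/t4.png',im)"
```

```text
tcp tray [ 0.06262797 -0.00086152] F tray 2.38152742941322 0.374477288819608
t 7.17 tcp [0.573  0.276  0.0536] yaw -278.84 F [-0.01  2.41 -5.46] w 0.435 grip 47.8 | dx -0.0266 dy -0.0008 dz 0.0011 roll -0.04 rv [-2.386 -2.044 -0.   ]
```

View pics/s4.png

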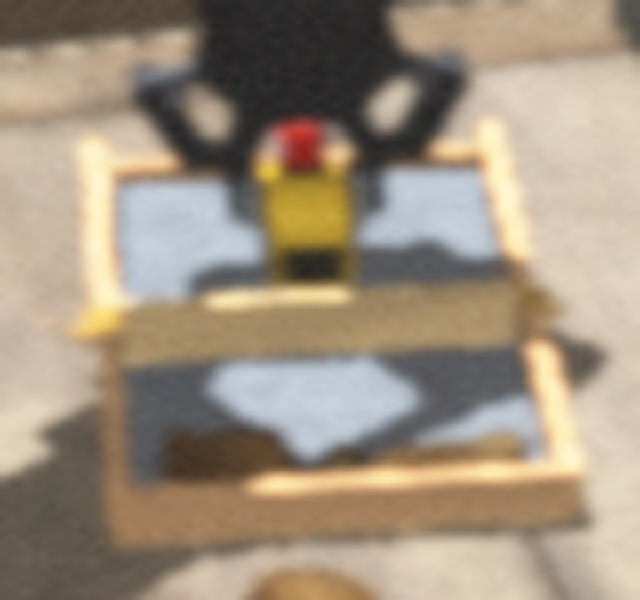

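The tape has backed towards the divider, with its heel at about (315,265) in the crop. The wrist reads +2.4 N along tray x, which fits the hook being caught with the spring pulling.

Request:
step_arm:
  commands:
    - {"fingers":1,"dx":-0.006,"dy":0,"dz":0.0,"roll":0}
    - {"fingers":1,"dx":-0.012,"dy":0,"dz":0.0,"roll":0}
    - {"fingers":1,"dx":-0.018,"dy":0,"dz":0.0,"roll":0}
    - {"fingers":1,"dx":-0.023,"dy":0,"dz":0.0,"roll":0}
    - {"fingers":1,"dx":-0.025,"dy":0,"dz":0.0,"roll":0}
    - {"fingers":1,"dx":-0.026,"dy":0,"dz":0.0,"roll":0}
    - {"fingers":1,"dx":-0.026,"dy":0,"dz":0.0,"roll":0}

```text
time: 8.15
tool_pos: [0.569, 0.2509, 0.0535]
tcp_rot: [-2.385, -2.044, -0.0]
wrist_force: [0.7, 1.9, -7.1]
width: 0.438
grip_force: 47.7
```

```bash
cat > st.py <<'E'
from h import *
s,a=yaw(); print('tcp tray',tray(s['tool_pos']),'F tray',s['wrist_force'][:2]@U,s['wrist_force'][:2]@V)
p=totray(.0255,0);rel([*p,.0525],81.2)
E
python3 st.py
```

```text
tcp tray [ 0.03717075 -0.00079134] F tray 1.9941521853535518 -0.42885035506118274
t 8.15 tcp [0.569  0.2509 0.0535] yaw -278.8 F [ 0.73  1.9  -7.06] w 0.438 grip 47.7 | dx -0.0117 dy -0.0008 dz 0.0010 roll -0.00 rv [-2.385 -2.044 -0.   ]
```

Next I'll lower the tape until the sole just touches the floor, then creep it back.

Request:
step_arm:
  commands:
    - {"fingers":1,"dx":-0.002,"dy":0,"dz":0.0004,"roll":0}
    - {"fingers":1,"dx":-0.004,"dy":0,"dz":0.0008,"roll":0}
    - {"fingers":1,"dx":-0.006,"dy":0,"dz":0.0008,"roll":0}
    - {"fingers":1,"dx":-0.007,"dy":0,"dz":0.0008,"roll":0}
    - {"fingers":1,"dx":-0.007,"dy":0,"dz":0.0008,"roll":0}

```text
time: 8.78
tool_pos: [0.568, 0.2438, 0.0528]
tcp_rot: [2.385, 2.044, 0.0]
wrist_force: [-0.7, 3.3, -5.1]
width: 0.434
grip_force: 47.8
```

```bash
python3 st.py
```

```text
tcp tray [ 0.03005454 -0.00082941] F tray 3.1380377527216465 1.1789041312716915
t 8.78 tcp [0.568  0.2438 0.0528] yaw 81.19 F [-0.68  3.28 -5.1 ] w 0.434 grip 47.8 | dx -0.0046 dy -0.0008 dz 0.0003 roll -0.01 rv [2.385 2.044 0.   ]
```

Request:
step_arm:
  commands:
    - {"fingers":1,"dx":-0.0006,"dy":0,"dz":0,"roll":0}
    - {"fingers":1,"dx":-0.0012,"dy":0,"dz":0,"roll":0}
    - {"fingers":1,"dx":-0.0018,"dy":0,"dz":0,"roll":0}
    - {"fingers":1,"dx":-0.002,"dy":0,"dz":0,"roll":0}

```text
time: 9.28
tool_pos: [0.5677, 0.2419, 0.0527]
tcp_rot: [2.385, 2.044, 0.0]
wrist_force: [-0.9, 2.2, -5.7]
width: 0.438
grip_force: 47.8
```

```bash
python3 st.py
```

```text
tcp tray [ 0.02814392 -0.00087179] F tray 2.0261926572089832 1.2243226666881604
t 9.28 tcp [0.5677 0.2419 0.0527] yaw 81.2 F [-0.9   2.19 -5.73] w 0.438 grip 47.8 | dx -0.0026 dy -0.0009 dz 0.0002 roll -0.00 rv [2.385 2.044 0.   ]
```

Not touching yet, as the force is still about 2 N.

Request:
step_arm:
  commands:
    - {"fingers":1,"dx":-0.0006,"dy":0,"dz":0,"roll":0}
    - {"fingers":1,"dx":-0.0012,"dy":0,"dz":0,"roll":0}
    - {"fingers":1,"dx":-0.0015,"dy":0,"dz":0,"roll":0}
    - {"fingers":1,"dx":-0.0015,"dy":0,"dz":0,"roll":0}

```text
time: 9.78
tool_pos: [0.5675, 0.2404, 0.0527]
tcp_rot: [2.385, 2.044, 0.0]
wrist_force: [-0.2, 2.6, -4.9]
width: 0.432
grip_force: 47.9
```

```bash
python3 st.py
```

```text
tcp tray [ 0.02661117 -0.00084342] F tray 2.495687102629251 0.5742058401432163
t 9.78 tcp [0.5675 0.2404 0.0527] yaw 81.2 F [-0.19  2.55 -4.9 ] w 0.432 grip 47.9 | dx -0.0011 dy -0.0008 dz 0.0002 roll -0.00 rv [2.385 2.044 0.   ]
```

Request:
step_arm:
  commands:
    - {"fingers":1,"dx":-0.0005,"dy":0,"dz":0,"roll":0}
    - {"fingers":1,"dx":-0.001,"dy":0,"dz":0,"roll":0}
    - {"fingers":1,"dx":-0.001,"dy":0,"dz":0,"roll":0}

```text
time: 10.15
tool_pos: [0.5674, 0.2401, 0.0528]
tcp_rot: [-2.385, -2.044, -0.002]
wrist_force: [-0.4, 5.8, -4.7]
width: 0.431
grip_force: 47.8
```

Request:
step_arm:
  commands:
    - {"fingers":1,"dx":-0.0005,"dy":0,"dz":0,"roll":0}
    - {"fingers":1,"dx":-0.001,"dy":0,"dz":0,"roll":0}
    - {"fingers":1,"dx":-0.001,"dy":0,"dz":0,"roll":0}

```text
time: 10.52
tool_pos: [0.5674, 0.24, 0.0528]
tcp_rot: [-2.385, -2.043, -0.004]
wrist_force: [0.8, 7.9, -6.2]
width: 0.431
grip_force: 47.7
```

```bash
python3 st.py
```

```text
tcp tray [ 0.02619899 -0.00086133] F tray 7.900117845762197 0.3687386349916191
t 10.53 tcp [0.5674 0.24   0.0528] yaw -278.82 F [ 0.85  7.86 -6.2 ] w 0.431 grip 47.7 | dx -0.0007 dy -0.0009 dz 0.0003 roll -0.02 rv [-2.385 -2.043 -0.004]
```

The force rose to 7.9 N, so about 5.5 N is on the divider. I'll ease off a little, lower the tape onto its sole and release.

Request:
step_arm:
  commands:
    - {"fingers":1,"dx":0.0004,"dy":0,"dz":0.0006,"roll":0}
    - {"fingers":1,"dx":0.0006,"dy":0,"dz":0.0012,"roll":0}
    - {"fingers":1,"dx":0.0006,"dy":0,"dz":0.0015,"roll":0}
    - {"fingers":1,"dx":0.0006,"dy":0,"dz":0.0015,"roll":0}

```text
time: 11.02
tool_pos: [0.5674, 0.2401, 0.0526]
tcp_rot: [-2.385, -2.044, -0.002]
wrist_force: [-2.2, 5.0, 1.6]
width: 0.435
grip_force: 48.8
```

```bash
python3 st.py
```

```text
tcp tray [ 0.0263048  -0.00087421] F tray 4.6055870929837255 2.8935566467734466
t 11.03 tcp [0.5674 0.2401 0.0526] yaw -278.82 F [-2.15  4.99  1.57] w 0.435 grip 48.8 | dx -0.0008 dy -0.0009 dz 0.0001 roll -0.02 rv [-2.385e+00 -2.044e+00 -2.000e-03]
```

Request:
step_arm:
  commands:
    - {"fingers":0.1,"dx":0.0006,"dy":0,"dz":0,"roll":0}
    - {"fingers":-0.3,"dx":0,"dy":0,"dz":0,"roll":0}
    - {"fingers":-0.6,"dx":0,"dy":0,"dz":0,"roll":0}
    - {"fingers":-0.6,"dx":0,"dy":0,"dz":0,"roll":0}
    - {"fingers":-0.6,"dx":0,"dy":0,"dz":-0.02,"roll":0}
    - {"fingers":-0.6,"dx":0,"dy":0,"dz":-0.05,"roll":0}
    - {"fingers":0,"dx":0,"dy":0,"dz":-0.08,"roll":0}
    - {"fingers":1,"dx":0,"dy":0,"dz":-0.08,"roll":0}

```text
time: 12.02
tool_pos: [0.5701, 0.2401, 0.1361]
tcp_rot: [2.383, 2.043, 0.012]
wrist_force: [0.6, 0.2, -1.2]
width: 0.379
grip_force: 0.0
```

```bash
python3 - <<'E'
from h import *
exec(open('st.py').read())
im,P=cloud('side'); cv2.imwrite('pics/s5raw.png',im); cv2.imwrite('pics/s5.png',cv2.resize(im[130:230,190:270],(640,600),interpolation=cv2.INTER_CUBIC))
hv=cv2.cvtColor(im,cv2.COLOR_BGR2HSV).astype(int); r=np.zeros(im.shape[:2],bool); r[130:200,205:250]=1
m=r&((hv[...,0]<6)|(hv[...,0]>172))&(hv[...,1]>150)
vv,uu=np.nonzero(m); print(m.sum(),uu.mean(),vv.mean(),tray(ray('side',[uu.mean(),vv.mean()],.0745)[0]))
E
```

```text
tcp tray [ 0.02670547 -0.00351519] F tray 0.3287235502046072 -0.549325057387751
t 12.03 tcp [0.5701 0.2401 0.1361] yaw 81.2 F [ 0.59  0.24 -1.22] w 0.379 grip 0.0 | dx -0.0012 dy -0.0035 dz 0.0836 roll -0.00 rv [2.383 2.043 0.012]
17 227.88235294117646 161.41176470588235 [0.03738699 0.00108457]
```

View pics/s5.png

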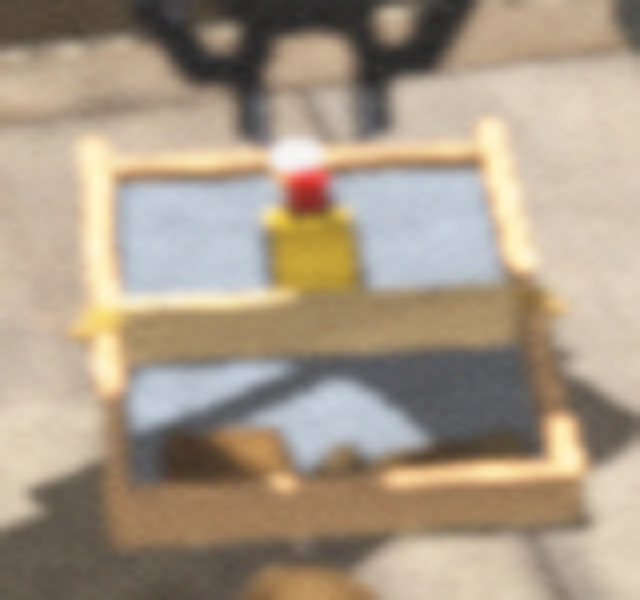

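The tape stands upright at the divider with its blade end over the rail, at about (298,155) in the crop, and the red key is at (308,188). The fingers are closing above it. Now I'll go over the key.

Request:
step_arm:
  commands:
    - {"fingers":1,"dx":0.011,"dy":0,"dz":0,"roll":0}
    - {"fingers":1,"dx":0.022,"dy":0,"dz":0,"roll":0}
    - {"fingers":1,"dx":0.022,"dy":0,"dz":0.01,"roll":0}
    - {"fingers":1,"dx":0.022,"dy":0,"dz":0.018,"roll":0}
    - {"fingers":1,"dx":0.022,"dy":0,"dz":0.018,"roll":0}

```text
time: 12.7
tool_pos: [0.5693, 0.2602, 0.1111]
tcp_rot: [-2.385, -2.044, 0.006]
wrist_force: [0.0, -0.1, -0.5]
width: 0.002
grip_force: 0.0
```

```bash
python3 - <<'E'
from h import *
exec(open('st.py').read())
p=totray(.0487,-.0009);rel([*p,.097],81.2)
P=np.load('s2.npy')
im,P=cloud('side'); cv2.imwrite('pics/s6.png',cv2.resize(im[130:210,200:264],(640,600),interpolation=cv2.INTER_CUBIC))
E
```

```text
tcp tray [0.04640417 0.00041204] F tray -0.07443134851557213 -0.020790811673863062
t 12.7 tcp [0.5693 0.2602 0.1111] yaw -278.8 F [ 0.01 -0.08 -0.54] w 0.002 grip 0.0 | dx -0.0209 dy 0.0004 dz 0.0586 roll -0.00 rv [-2.385 -2.044  0.006]
t 12.7 tcp [0.5693 0.2602 0.1111] yaw -278.8 F [ 0.01 -0.08 -0.54] w 0.002 grip 0.0 | dx 0.0023 dy 0.0013 dz 0.0141 roll -0.00 rv [-2.385 -2.044  0.006]
```

View pics/s6.png

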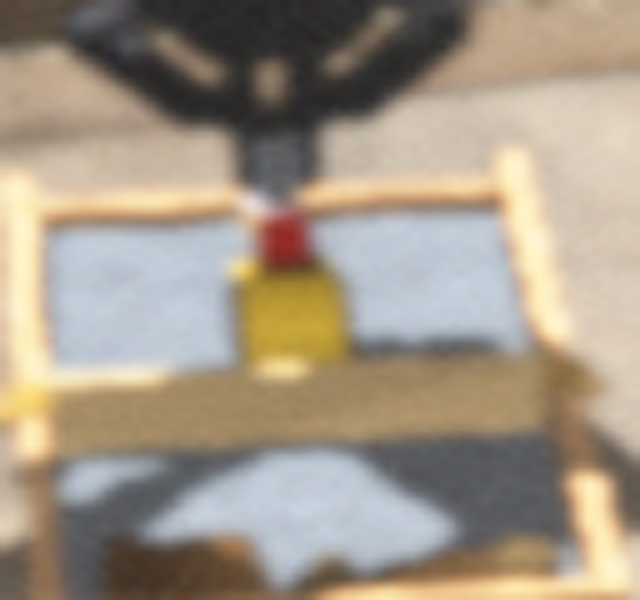

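The closed fingertips are just above the red key, which is at (285,240) in the crop.

Request:
step_arm:
  commands:
    - {"fingers":1,"dx":0.002,"dy":0.001,"dz":0.005,"roll":0}
    - {"fingers":1,"dx":0.002,"dy":0.001,"dz":0.01,"roll":0}
    - {"fingers":1,"dx":0.002,"dy":0.001,"dz":0.013,"roll":0}
    - {"fingers":1,"dx":0.002,"dy":0.001,"dz":0.0145,"roll":0}
    - {"fingers":1,"dx":0.002,"dy":0.001,"dz":0.016,"roll":0}
    - {"fingers":1,"dx":0.002,"dy":0.001,"dz":0.0175,"roll":0}
    - {"fingers":1,"dx":0.002,"dy":0.001,"dz":0.019,"roll":0}
    - {"fingers":1,"dx":0.002,"dy":0.001,"dz":0.019,"roll":0}

```text
time: 13.75
tool_pos: [0.5721, 0.2628, 0.0947]
tcp_rot: [2.385, 2.044, 0.001]
wrist_force: [-1.7, -0.2, 5.3]
width: 0.001
grip_force: 2.4
```

```bash
python3 st.py
```

```text
tcp tray [ 0.0493884  -0.00200665] F tray -0.4536316409268636 1.6128706029298767
t 13.75 tcp [0.5721 0.2628 0.0947] yaw 81.2 F [-1.66 -0.2   5.28] w 0.001 grip 2.4 | dx -0.0239 dy -0.0020 dz 0.0422 roll 0.00 rv [2.385e+00 2.044e+00 1.000e-03]
```

The key is sliding at about 5 N drag. I'll keep pushing.

Request:
step_arm:
  commands:
    - {"fingers":1,"dx":0,"dy":0,"dz":0.001,"roll":0}
    - {"fingers":1,"dx":0,"dy":0,"dz":0.002,"roll":0}
    - {"fingers":1,"dx":0,"dy":0,"dz":0.003,"roll":0}
    - {"fingers":1,"dx":0,"dy":0,"dz":0.0035,"roll":0}
    - {"fingers":1,"dx":0,"dy":0,"dz":0.0035,"roll":0}

```text
time: 14.38
tool_pos: [0.572, 0.2627, 0.0907]
tcp_rot: [2.385, 2.044, 0.001]
wrist_force: [-1.0, 0.2, 4.5]
width: -0.002
grip_force: 2.4
```

```bash
python3 st.py
```

```text
tcp tray [ 0.04933402 -0.00192198] F tray 0.005154639664536504 1.0355639471974556
t 14.38 tcp [0.572  0.2627 0.0907] yaw 81.2 F [-1.02  0.16  4.5 ] w -0.002 grip 2.4 | dx -0.0238 dy -0.0019 dz 0.0382 roll -0.00 rv [2.385e+00 2.044e+00 1.000e-03]
```

Request:
step_arm:
  commands:
    - {"fingers":1,"dx":0,"dy":0,"dz":0.001,"roll":0}
    - {"fingers":1,"dx":0,"dy":0,"dz":0.002,"roll":0}
    - {"fingers":1,"dx":0,"dy":0,"dz":0.002,"roll":0}

```text
time: 14.75
tool_pos: [0.5725, 0.2629, 0.0904]
tcp_rot: [2.385, 2.044, 0.002]
wrist_force: [-2.7, -1.6, 11.9]
width: 0.002
grip_force: 6.0
```

```bash
python3 st.py
```

```text
tcp tray [ 0.04957226 -0.00235141] F tray -1.978488044846418 2.4285972547776997
t 14.75 tcp [0.5725 0.2629 0.0904] yaw 81.2 F [-2.7  -1.58 11.92] w 0.002 grip 6.0 | dx -0.0241 dy -0.0024 dz 0.0379 roll 0.00 rv [2.385e+00 2.044e+00 2.000e-03]
```

The force rose to 11.9 N, so the key has bottomed. I'll press a touch more and hold, then retreat straight up.

Request:
step_arm:
  commands:
    - {"fingers":1,"dx":0,"dy":0,"dz":0.0005,"roll":0}
    - {"fingers":1,"dx":0,"dy":0,"dz":0.0005,"roll":0}
    - {"fingers":1,"dx":0,"dy":0,"dz":-0.002,"roll":0}
    - {"fingers":1,"dx":0,"dy":0,"dz":-0.01,"roll":0}
    - {"fingers":1,"dx":0,"dy":0,"dz":-0.04,"roll":0}
    - {"fingers":1,"dx":0,"dy":0,"dz":-0.09,"roll":0}
    - {"fingers":1,"dx":0,"dy":0,"dz":-0.13,"roll":0}
    - {"fingers":1,"dx":0,"dy":0,"dz":-0.13,"roll":0}

```text
time: 15.75
tool_pos: [0.5744, 0.2636, 0.2234]
tcp_rot: [2.383, 2.043, 0.012]
wrist_force: [0.9, 0.2, 0.5]
width: -0.004
grip_force: 0.0
```

```bash
python3 - <<'E'
from h import *
exec(open('st.py').read())
im,P=cloud('side'); cv2.imwrite('pics/s7.png',cv2.resize(im[130:210,200:264],(640,600),interpolation=cv2.INTER_CUBIC))
E
```

```text
tcp tray [ 0.05056702 -0.004134  ] F tray 0.2883176116494183 -0.8805324252640686
t 15.75 tcp [0.5744 0.2636 0.2234] yaw 81.2 F [0.91 0.15 0.54] w -0.004 grip 0.0 | dx -0.0251 dy -0.0041 dz 0.1709 roll -0.00 rv [2.383 2.043 0.012]
```

View pics/s7.png

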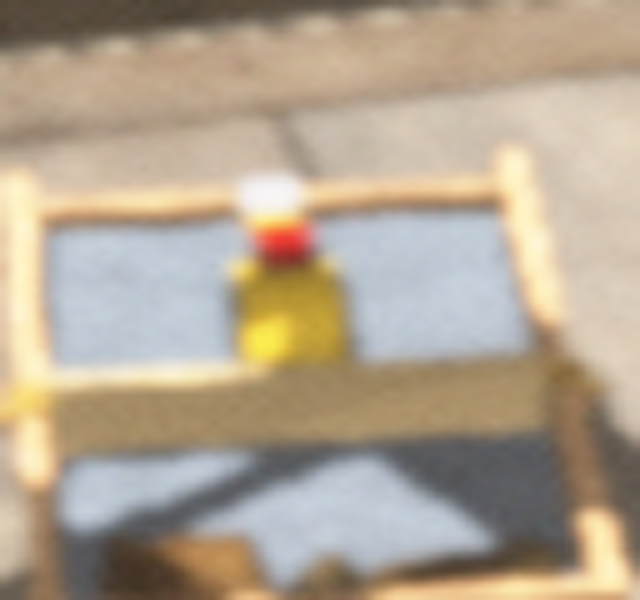

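The key is visibly lower, the blade lies over the rail at (270,195) in the crop, and the tape stands at the divider with the arm clear of it. Handing in.

```bash
python3 -c "
from workcell import *
print(finish_job())"
```

```text
the job is handed in; nothing more can be done
None
```

I handed the job in at about 16 s; no verdict came back. By force readings and the camera, the tape stands in the tray hooked on the rail, its heel at the divider and the key pressed fully down (about 12 N); I didn't measure the final heel gap.

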